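# Set the router cupboard's door stay to its widest hole

### The job

The router cupboard by the front door runs warm, so set its door to the widest position of its stay: pull the forked keeper fully out by its knob, lift the perforated stay off the pin, and drop the hole nearest the stay's knob fully down over the pin. Then push the keeper fully home again over the stay, and leave the other things where they are.

Things in the scene. Friction and masses are not known exactly. Their poses are not given: they have to be found in the camera images.
- cupboard: Low wooden router cupboard, 200 mm deep (its x) by 300 mm wide (its y) by 140 mm high, fixed to the shelf; origin at the centre of its underside, z up. Its front (-x side) is a slatted wooden door. On its flat top (z = 140 mm in its frame) are, near the middle, an upright steel pin at x = -55, y = -40 mm, the stay that lies over that pin, and the keeper with its aluminium guide block on the +y side of the pin.
- door_hinge (a point): Vertical hinge axis of the door, at the cupboard's front left (+y) edge: x = -109, y = 145 mm in the cupboard's frame, at the height of the cupboard's top.
- door (a joint): Door angle about its vertical hinge, rad: 0 is shut, grows as its free edge swings out to the cupboard's -x side; limit 1.2. It stays where it is left (friction 0.12 N m). The door moves freely with the stay. It stands at 0.12 with the near hole on the pin, 0.31 with the middle hole and 0.50 with the far hole.
- stay_pivot (a point): Pivot of the stay on the door's top edge, 200 mm from the door's hinge axis and 149 mm above the shelf (9 mm above the cupboard's top, the bar's mid thickness). Here the stay both swivels freely about the vertical and tilts up.
- stay (a joint): Tilt of the stay about the horizontal axis through its pivot, rad: 0 is level (fully down, its stop; the bar's underside then is 6 mm above the cupboard's top), grows as the knob end is lifted, limit 0.9. It falls back by its own weight (160 g).
- hole_near (a point): Hole of the steel stay nearest to the pivot, 80 mm from it, at the bar's underside; this hole is on the pin at the start. The stay is a flat bar 216 mm long, 28 mm wide, 6 mm thick, with three holes 14 mm wide; frame x points along the bar from pivot to knob, z up out of the bar.
- hole_mid (a point): Middle hole of the stay, 115 mm from the pivot, at the bar's underside. Not wanted.
- hole_far (a point): Hole of the stay nearest its knob, 150 mm from the pivot, at the bar's underside: the one to drop over the pin.
- stay_knob (a point): Grip point of the stay's upright round black knob (20 mm diameter, 43 mm tall on the bar), on its axis, 190 mm from the pivot, 33 mm above the bar's mid thickness and 13 mm below the knob's top. Frame x along the bar away from the pivot, z along the knob.
- pin_top (a point): Top of the fixed upright steel pin: 10 mm diameter, round-topped, top 22 mm above the cupboard's top. With the keeper home it shows between the keeper's two prongs.
- keeper_knob (a point): Grip point of the keeper's upright round black knob (20 mm diameter, 39 mm tall on the keeper's plate), on its axis, 45 mm above the cupboard's top and 12.5 mm below the knob's top; 62 mm to the cupboard's +y side of the pin when home. The keeper is a flat steel fork whose two prongs pass on either side of the pin 2.5 mm above the level stay, so that the stay cannot be lifted; it cannot be pushed home over a stay that is not fully down.
- keeper (a joint): Travel of the keeper, m: 0 is home (prongs over the stay), grows as it is pulled along the cupboard's +y, stop at 0.045, fully out, where it is clear of the stay. Sliding takes about 1 N, with a spring detent (about 8 N in all) to be overcome at 5 mm and at 40 mm of travel: push or pull on past it to the stop. It stays where it is left.
- turntable: Wooden lazy-susan turntable with a pale worn rim, 250 mm diameter, 30 mm high, fixed, to the robot's right; origin at the centre of its underside.
- bell: Copper hand bell with a wooden handle, 108 mm high, loose on the turntable, origin under its centre. Leave alone.
- paperweight: Blue glass marble paperweight, 70 mm diameter, 59 mm high, loose on the turntable, origin under its centre. Leave alone.
- tape: Chrome tape measure, 66 x 34 x 62 mm, loose on the cupboard's top at its back right (-y) corner, origin under its centre. Leave alone.
- house_key: Brass house key, about 82 mm long, 7 mm thick, lying loose on the cupboard's top at its back left (+y) side, origin at the centre of its bow, shaft along its x. Leave alone.
- torch: Aluminium torch, 155 mm long, 40 mm thick, lying on the shelf to the robot's left, origin under its middle. Leave alone.
- dish: White ceramic dish, 120 mm diameter, 30 mm high, on the shelf to the left, origin under its centre. Leave alone.
- glasses_case: Black glasses case, 160 x 62 x 45 mm, on the shelf to the right, behind; origin under its centre. Leave alone.

How it is judged:
By the outcome, as a careful person would: the job done as asked, in the order asked, and still so for the second after the job is handed in, with the robot touching nothing.
It also fails if it takes over 58 s, if anything falls off the work surface, if the arm or the gripper's body presses on something with over 40 N, if the wrist force passes 120 N, or if a joint passes its speed limit or range.

### The arm

A 7-joint arm with a two-finger parallel gripper is mounted at the origin on the work surface. World frame = base frame: x ahead of the robot, y to its left, z up, the work surface at z = 0. Lengths are in mm, angles in rad, forces in N, time in s.
With the tool pointing down it reaches from about 400 to 850 mm from the base axis. Payload 4.5 kg.
Tool frame: the origin (TCP) lies midway between the tips of the shut fingers; the grasp point (between the pads) lies 19 mm behind it; x points along the fingers, y is the direction in which the jaws open and shut, and the axes are right-handed (so a half turn about x gives the same grasp; the last joint's range is limited). The gripper opens to 85 mm and grips with 20 to 120 N. Pads are 22 mm wide; open, the fingers measure 114 mm over their backs; the gripper's body (76 mm by 85 mm) begins 54 mm behind the grasp point. The pads swing forward as they close: fully open they stand 13 mm farther back than shut.
Start: joints at [1.378, 0.689, -0.195, 1.565, 0.157, 0.902, -0.215], TCP at [140.566, -609.012, 231.317] pointing down, gripper open.
Joint ranges: [-3.01, 3.01], [-0.46, 2.08], [-1.47, 1.51], [0.13, 2.56], [-1, 4.14], [0.04, 2.09], [-2.66, 2.66]. Speed limits (rad/s): [2.57, 2.57, 3.14, 3.14, 3.14, 3.14, 3.14].

### API

Orientations are given as a unit quaternion [x, y, z, w].
In Python, from plant import manip gives the robot as it stands.
- The arm moves only by the tool move_arm, never from a script. Its argument "plan" is a list of rows, each an object with "hand": the finger opening in mm, from 0 to 85.4; "slide": the shift along the tool's x, y, z as a fraction of full scale, a list of three; "turn": the turn about the tool's x as a fraction of full scale. In form: [{"hand": hand, "slide": [tx, ty, tz], "turn": turn}, ...]. A call has 1 to 8 rows; each row shifts and turns the commanded pose from where the row before left it, along the tool's axes as they then stand; what a row does not reach is not made up. Full scale, the value 1, is 0.025 m for a shift and 0.12 rad for a turn. A row lasts 1/10 s, in which the tool goes at most 50 mm and 8.59 degrees, less where a joint would pass 70% of its speed; a pose out of reach is approached as far as the arm can. A call with a number of a shift or a turn outside -1 to 1 is refused whole. A call with a gripper value outside its range is refused whole. The fingers move at their own pace and stop on an object; "squeeze" is the grip in N (left out, the last holds). Time passes only in rows, so rows that do not move let the fingers close. It gives the time, the measured TCP pose, the force and the opening at its end, in the units of the state.
- manip.read_state(): the state, without advancing time (a new reading comes with each control period).
- manip.read_camera(name): name is "scene" or "top" or "wrist"; returns (picture, depth): 384x512x3 uint8, red, green, blue; 384x512 float32, mm along the optical axis (not along the pixel's ray), 0 where there is no reading.
- manip.get_calibration(name): a dict with "mtx" (3x3 intrinsics, pixels), "extrinsics" (4x4, takes a point from camera to world coordinates). Camera axes: x right, y down, z forward; pixel columns grow to the right and rows downward; lengths in mm; the calibration is good to about 2 mm. A picture is of the moment at which its call begins: read the wrist's pose just before it. get_calibration takes no time and is no camera call; for the wrist camera it gives the pose at the moment of the call.
- manip.close_job(): hands the job in, once; it reports no verdict.
The state is a dict: "time_s": time; "joint_pos": joint angles; "qd": joint speeds; "joint_efforts": joint torques, N m; "ee_pos": TCP position; "orientation": TCP orientation; "wrist_force": force on the tool from outside, world axes, zero at the start; "moment": the same for the moment, N m; "opening": finger opening in mm.
Only numpy, scipy, OpenCV 4.12 (cv2) and the standard library are available. Lean on these libraries where they do the work, as an engineer would, in place of code of your own. Each camera call takes 0.05 s, during which the arm holds its last target.

## Working session

There is one attempt and no reset: what is moved stays moved. The work goes in short steps, Python scripts to look and compute and a tool call to move; the robot and the scene stay as the last step left them, time stands still between calls to the robot, and variables do not carry over. Pictures are saved under pics/ and viewed, and the job is handed in when it is done.

Besides the shell and the picture viewer there is one more tool, called in YAML: its name, and indented under it one key for each argument. move_arm: Moves the arm, as the interface text tells. Shift numbers are shares of 0.025 m and turn numbers shares of 0.12 rad, none past 1 either way. Its arguments: {"type":"object","properties":{"plan":{"type":"array","items":{"type":"object","properties":{"hand":{"type":"number"},"slide":{"type":"array","items":{"type":"number","minimum":-1,"maximum":1}},"turn":{"type":"number","minimum":-1,"maximum":1}}}},"squeeze":{"type":"number"}},"required":["plan"]}

```bash
mkdir -p pics; cat > h.py <<'E'
import numpy as np, cv2, json
from plant import manip
np.set_printoptions(suppress=True,precision=3)
def snap(name,fn):
    T=np.array(manip.get_calibration(name)["extrinsics"]);K=np.array(manip.get_calibration(name)["mtx"])
    p,d=manip.read_camera(name)
    cv2.imwrite(f"pics/{fn}.png",p[:,:,::-1]); np.savez(f"pics/{fn}.npz",p=p,d=d,T=T,K=K)
    return p,d,K,T
def world(d,K,T):
    v,u=np.mgrid[:d.shape[0],:d.shape[1]]
    P=np.stack([(u-K[0,2])/K[0,0]*d,(v-K[1,2])/K[1,1]*d,d],-1)
    return P@T[:3,:3].T+T[:3,3]
def proj(X,K,T):
    c=(np.asarray(X)-T[:3,3])@T[:3,:3]
    q=c@K.T
    return q[...,:2]/q[...,2:]
E
python3 - <<'E'
from h import *
print(manip.read_state())
for n in ["scene","top","wrist"]:
    p,d,K,T=snap(n,n+"0"); print(n,K,T)
E
```

```text
{'time_s': 0.0, 'joint_pos': array([ 1.378,  0.69 , -0.194,  1.566,  0.157,  0.902, -0.215]), 'qd': array([-0.   , -0.   ,  0.001, -0.001,  0.001,  0.   , -0.   ]), 'joint_efforts': array([ -0.001, -53.962,  -1.267, -15.855,   0.009,   0.01 ,   0.   ]), 'ee_pos': array([ 140.319, -608.369,  230.467]), 'orientation': array([-0.702, -0.081,  0.703, -0.079]), 'wrist_force': array([ 0.166,  0.42 , -0.928]), 'moment': array([ 0.019, -0.027,  0.023]), 'opening': 85.81588294123262}
scene [[399.818   0.    261.229]
 [  0.    399.818 192.931]
 [  0.      0.      1.   ]] [[  -0.232    0.664   -0.711 1401.121]
 [   0.973    0.147   -0.179  183.662]
 [  -0.014   -0.733   -0.68   950.323]
 [   0.       0.       0.       1.   ]]
top [[485.557   0.    255.83 ]
 [  0.    485.557 190.111]
 [  0.      0.      1.   ]] [[  -0.017   -0.981    0.194  212.016]
 [  -1.       0.019    0.009  -47.535]
 [  -0.013   -0.194   -0.981 1898.206]
 [   0.       0.       0.       1.   ]]
wrist [[279.324   0.    251.514]
 [  0.    279.324 189.642]
 [  0.      0.      1.   ]] [[   0.226   -0.94    -0.256  204.377]
 [  -0.974   -0.218   -0.058 -594.387]
 [  -0.001    0.263   -0.965  373.524]
 [   0.       0.       0.       1.   ]]
```

View pics/scene0.png

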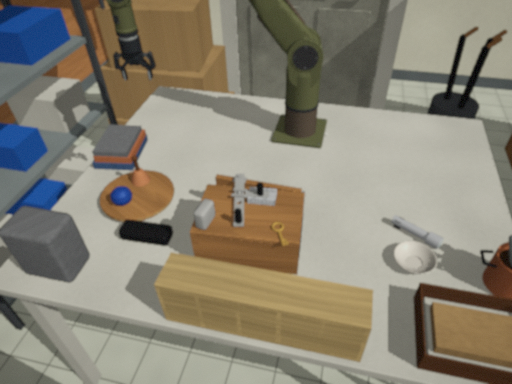

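View pics/top0.png

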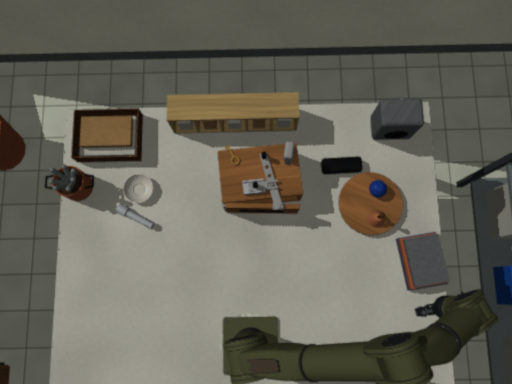

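View pics/wrist0.png

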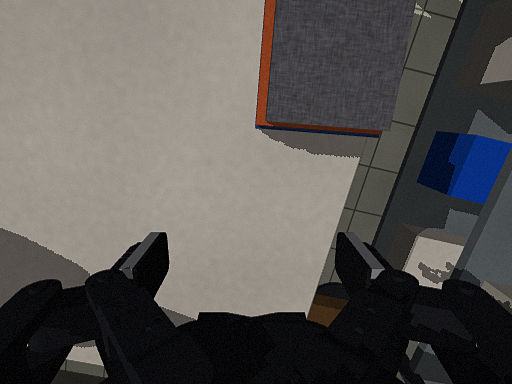

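The scene and top views show the cupboard at about (260,180) in the top picture, with the stay running from (265,155) to (277,207) and the keeper at (255,187). The turntable is at the robot's right. I'll zoom in and measure.

```bash
python3 - <<'E'
from h import *
a=np.load("pics/top0.npz"); W=world(a['d'],a['K'],a['T'])
c=a['p'][135:225,205:315]; cv2.imwrite("pics/topz.png",cv2.resize(c,None,fx=7,fy=6.5,interpolation=cv2.INTER_CUBIC)[:,:,::-1])
s=np.load("pics/scene0.npz"); c=s['p'][165:275,180:310]; cv2.imwrite("pics/scenez.png",cv2.resize(c,None,fx=6,fy=5.4,interpolation=cv2.INTER_CUBIC)[:,:,::-1])
for (u,v) in [(265,155),(277,207),(255,185),(222,180),(299,180),(230,150),(230,210)]:
    print(u,v,W[v,u])
# cupboard top fit
z=W[:,:,2]; m=(abs(z-140)<6); 
ys,xs=np.where(m); k=(xs>205)&(xs<315)&(ys>135)&(ys<225)
P=W[ys[k],xs[k]][:,:2].astype(np.float32)
print(cv2.minAreaRect(P),np.median(W[ys[k],xs[k]][:,2]),len(P))
Ws=world(s['d'],s['K'],s['T']); m=(abs(Ws[:,:,2]-140)<6); ys,xs=np.where(m); k=(xs>180)&(xs<310)&(ys>165)&(ys<275)
P=Ws[ys[k],xs[k]][:,:2].astype(np.float32); print(cv2.minAreaRect(P),cv2.boxPoints(cv2.minAreaRect(P)))
E
```

```text
265 155 [679.048 -67.539 194.196]
277 207 [ 493.573 -107.51   154.847]
255 185 [568.988 -29.357 192.193]
222 180 [599.733  92.745 146.994]
299 180 [ 595.948 -192.158  138.366]
230 150 [713.779  62.324 147.849]
230 210 [496.148  67.618  89.092]
((611.9344482421875, -45.34101867675781), (250.8296356201172, 311.34051513671875), 0.8339644074440002) 140.11558231173524 3072
((613.8861083984375, -46.407379150390625), (253.1019287109375, 307.9031066894531), 2.029862880706787) [[ 481.962  102.965]
 [ 492.868 -204.745]
 [ 745.811 -195.78 ]
 [ 734.905  111.93 ]]
```

View pics/topz.png

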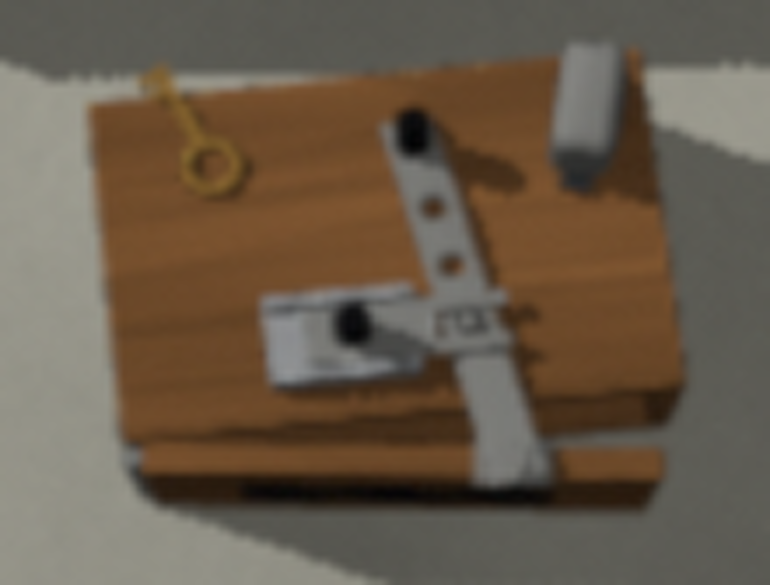

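View pics/scenez.png

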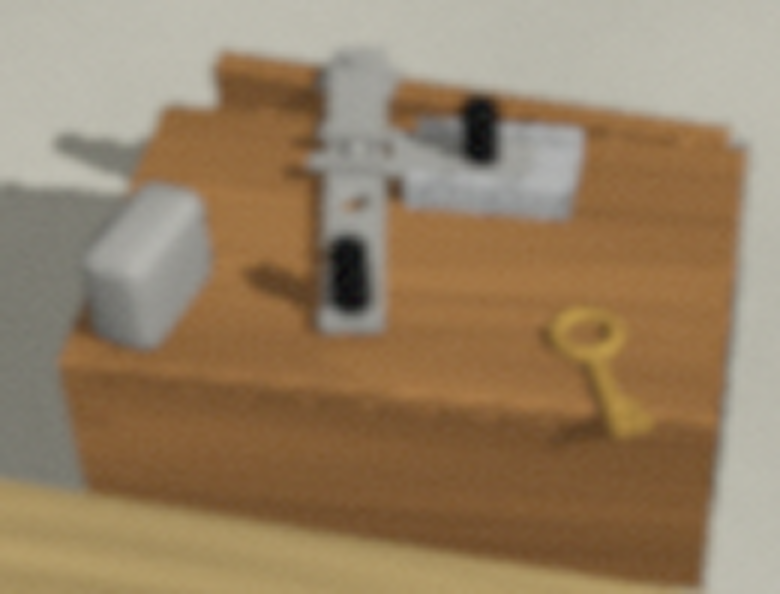

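```bash
cat >> h.py <<'E'
from scipy.spatial.transform import Rotation as Ro
def tool():
    s=manip.read_state(); R=Ro.from_quat(s['orientation']).as_matrix()
    return s,R
def toward(p):  # tool-axis shift in units of 25mm
    s,R=tool(); return R.T@(np.array(p)-s['ee_pos'])/25
E
python3 - <<'E'
from h import *
s,R=tool(); print(R); print(toward([520,-45,420]))
c=np.array(manip.get_calibration("wrist")["extrinsics"])
print(R.T@(c[:3,3]-s['ee_pos']), R.T@c[:3,:3])
E
```

```text
[[-0.     0.225 -0.974]
 [ 0.001 -0.974 -0.225]
 [-1.    -0.001  0.   ]]
[ -7.549 -18.559 -19.865]
[-142.994    0.473  -65.524] [[-0.001 -0.262  0.965]
 [ 1.     0.     0.001]
 [-0.001  0.965  0.262]]
```

move_arm:
  plan:
    - {"hand": 85,"slide": [-0.8,-0.9,-0.95],"turn": 0}
    - {"hand": 85,"slide": [-0.8,-0.9,-0.95],"turn": 0}
    - {"hand": 85,"slide": [-0.8,-0.9,-0.95],"turn": 0}
    - {"hand": 85,"slide": [-0.8,-0.9,-0.95],"turn": 0}
    - {"hand": 85,"slide": [-0.8,-0.9,-0.95],"turn": 0}
    - {"hand": 85,"slide": [-0.8,-0.9,-0.95],"turn": 0}
    - {"hand": 85,"slide": [-0.8,-0.9,-0.95],"turn": 0}
    - {"hand": 85,"slide": [-0.8,-0.9,-0.95],"turn": 0}

```text
time_s: 0.95
ee_pos: [285.6, -389.4, 392.0]
orientation: [-0.702, -0.08, 0.703, -0.08]
wrist_force: [1.3, -0.9, 0.2]
opening: 85.0
```

move_arm:
  plan:
    - {"hand": 85,"slide": [-0.2,-0.95,-1],"turn": 0}
    - {"hand": 85,"slide": [-0.2,-0.95,-1],"turn": 0}
    - {"hand": 85,"slide": [-0.2,-0.95,-1],"turn": 0}
    - {"hand": 85,"slide": [-0.2,-0.95,-1],"turn": 0}
    - {"hand": 85,"slide": [-0.2,-0.95,-1],"turn": 0}
    - {"hand": 85,"slide": [-0.2,-0.95,-1],"turn": 0}
    - {"hand": 85,"slide": [-0.2,-0.95,-1],"turn": 0}
    - {"hand": 85,"slide": [-0.2,-0.95,-1],"turn": 0}

```text
time_s: 1.75
ee_pos: [437.7, -159.5, 431.4]
orientation: [-0.702, -0.08, 0.703, -0.08]
wrist_force: [0.4, 0.2, 0.6]
opening: 85.2
```

```bash
python3 - <<'E'
from h import *
s,R=tool(); print(s['time_s'],s['ee_pos'],s['joint_pos']); print(R); print(toward([520,-45,380]))
E
```

```text
1.75 [ 437.685 -159.498  431.373] [ 0.523  0.273 -0.373  1.679  0.105  1.21  -1.218]
[[-0.     0.225 -0.974]
 [-0.    -0.974 -0.225]
 [-1.     0.     0.   ]]
[ 2.053 -3.723 -4.239]
```

move_arm:
  plan:
    - {"hand": 85,"slide": [0.4,-0.75,-1],"turn": 0}
    - {"hand": 85,"slide": [0.4,-0.75,-1],"turn": 0}
    - {"hand": 85,"slide": [0.4,-0.75,-1],"turn": 0}
    - {"hand": 85,"slide": [0.4,-0.75,-1],"turn": 0}
    - {"hand": 85,"slide": [0.4,-0.75,-1],"turn": 0}
    - {"hand": 85,"slide": [0,0,0],"turn": 0.6}
    - {"hand": 85,"slide": [0,0,0],"turn": 0.6}
    - {"hand": 85,"slide": [0,0,0],"turn": 0}

```text
time_s: 2.55
ee_pos: [537.9, -41.1, 380.8]
orientation: [-0.706, -0.029, 0.707, -0.029]
wrist_force: [0.2, -0.9, 0.3]
opening: 84.8
```

```bash
python3 - <<'E'
from h import *
s,R=tool(); print(s['time_s'],s['ee_pos'],s['qd']); print(R)
p,d,K,T=snap("wrist","w1")
W=world(d,K,T)
m=(abs(W[:,:,2]-140)<8)
ys,xs=np.where(m); P=W[m]; print(P.min(0),P.max(0),np.median(P[:,2]))
E
```

```text
2.55 [537.89  -41.095 380.829] [ 0.015 -0.009 -0.012 -0.     0.005 -0.     0.057]
[[-0.001  0.083 -0.997]
 [-0.    -0.997 -0.083]
 [-1.     0.     0.001]]
[ 489.026 -205.669  132.06 ] [740.271 110.17  147.992] 140.26324543909902
```

View pics/w1.png

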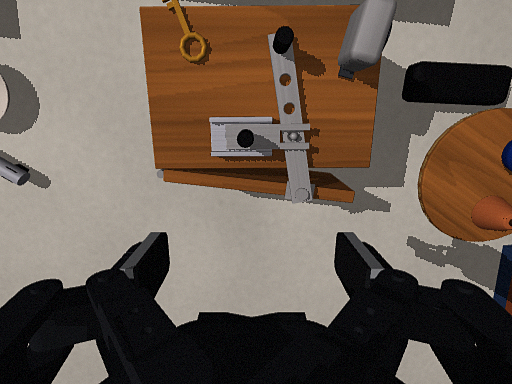

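```bash
python3 - <<'E'
from h import *
a=np.load("pics/w1.npz"); c=a['p'][0:215,190:340]
cv2.imwrite("pics/w1z.png",cv2.resize(c,None,fx=5,fy=2.79*1,interpolation=cv2.INTER_CUBIC)[:,:,::-1])
c=a['p'][90:215,200:340]; cv2.imwrite("pics/w1b.png",cv2.resize(c,None,fx=4.8,fy=4.8,interpolation=cv2.INTER_CUBIC)[:,:,::-1])
c=a['p'][0:125,200:340]; cv2.imwrite("pics/w1c.png",cv2.resize(c,None,fx=4.8,fy=4.8,interpolation=cv2.INTER_CUBIC)[:,:,::-1])
E
```

```text
(no output)
```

View pics/w1b.png

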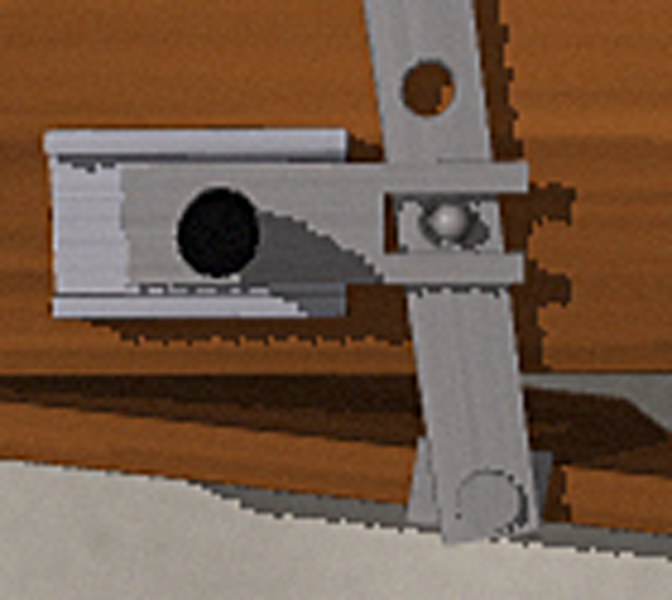

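View pics/w1c.png

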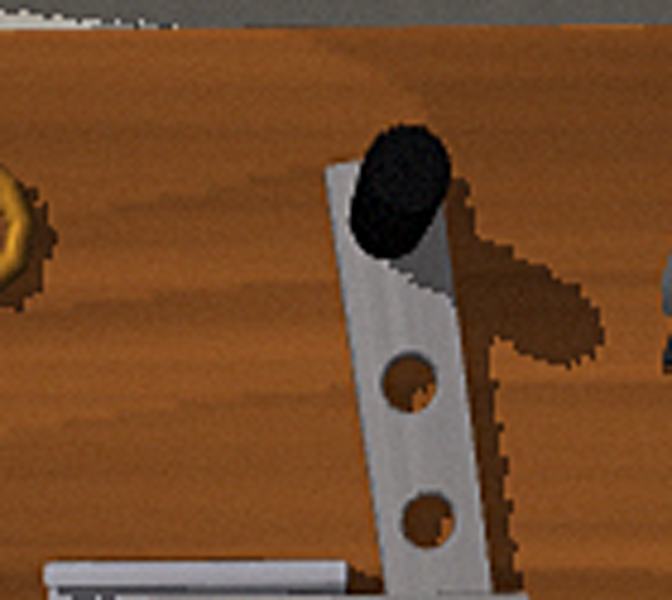

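```bash
cat >> h.py <<'E'
def atz(u,v,z,K,T):
    r=T[:3,:3]@np.array([(u-K[0,2])/K[0,0],(v-K[1,2])/K[1,1],1]); o=T[:3,3]
    return o+r*(z-o[2])/r[2]
def stay(th):
    h=np.array([-109,145.]); p=h+200*np.array([-np.sin(th),-np.cos(th)]); d=np.array([-55,-40])-p
    return p,d/np.linalg.norm(d)
E
python3 - <<'E'
from h import *
from scipy.optimize import least_squares
a=np.load("pics/w1.npz");K,T=a['K'],a['T']
px=dict(pin=(294.2,135.8,161),far=(285.4,79.4,152),mid=(289.1,108.2,152),kk=(245.4,137,195),sk=(284.6,35.5,195),piv=(302,194,152))
p,u=stay(.12)
mod=dict(pin=(-55,-40),far=p+150*u,mid=p+115*u,kk=(-55,22),sk=p+190*u,piv=p)
X=np.array([atz(*px[k],K,T)[:2] for k in px]); M=np.array([mod[k] for k in px])
f=lambda q:((M@np.array([[np.cos(q[2]),np.sin(q[2])],[-np.sin(q[2]),np.cos(q[2])]]))+q[:2]-X).ravel()
r=least_squares(f,[610,-45,.08]); print(r.x,r.fun.reshape(-1,2)); print(dict(zip(px,X)))
c,s=np.cos(r.x[2]),np.sin(r.x[2]); Rm=np.array([[c,-s],[s,c]])
g=lambda m:Rm@np.array(m)+r.x[:2]
print("corners",[g(q) for q in [(100,150),(100,-150),(-100,150)]])
for q in [(140,7),(156,168),(370,167)]: print(atz(*q,140,K,T))
# depth check on knobs
W=world(a['d'],K,T); 
for n,(u0,v0) in dict(kk=(245,137),sk=(285,35),pin=(294,136),bar=(297,165)).items(): print(n,W[v0,u0])
E
```

```text
[630.912 -48.854   0.089] [[-0.818 -0.342]
 [ 0.449 -0.101]
 [ 0.469 -0.451]
 [-2.384 -0.192]
 [ 0.994 -0.153]
 [ 1.29   1.239]]
{'pin': array([580.5  , -93.239]), 'far': array([647.715, -75.174]), 'mid': array([613.882, -83.862]), 'kk': array([576.56 , -31.633]), 'sk': array([685.814, -64.792]), 'piv': array([ 501.962, -115.25 ])}
corners [array([717.195, 109.435]), array([ 743.839, -189.38 ]), array([517.986,  91.672])]
[715.778 108.057 140.   ]
[519.174  90.008 140.   ]
[ 545.468 -207.13   140.   ]
kk [576.715 -31.207 197.368]
sk [686.644 -65.271 193.728]
pin [580.377 -92.651 163.323]
bar [ 542.081 -102.868  153.874]
```

move_arm:
  plan:
    - {"hand": 45,"slide": [0.9,-0.06,-0.38],"turn": 0.05}
    - {"hand": 45,"slide": [0.9,-0.06,-0.38],"turn": 0}
    - {"hand": 45,"slide": [0.9,-0.06,-0.38],"turn": 0}
    - {"hand": 45,"slide": [0.9,-0.06,-0.37],"turn": 0}
    - {"hand": 45,"slide": [0.9,0,0],"turn": 0}
    - {"hand": 45,"slide": [0.9,0,0],"turn": 0}
    - {"hand": 45,"slide": [0.6,0,0],"turn": 0}
    - {"hand": 45,"slide": [0,0,0],"turn": 0}
  squeeze: 40

```text
time_s: 3.4
ee_pos: [573.6, -32.9, 229.3]
orientation: [-0.705, -0.028, 0.708, -0.028]
wrist_force: [-0.0, 0.1, -0.9]
opening: 44.8
```

```bash
python3 - <<'E'
from h import *
s,R=tool(); print(s['time_s'],s['ee_pos'],s['opening']); print(R[:,1:]); print(toward([575,-32,166]))
p,d,K,T=snap("wrist","w2")
print(atz(*proj([575,-32,197],K,T),197,K,T),proj([575,-32,197],K,T))
E
```

```text
3.4 [573.559 -32.873 229.289] 44.7569655748959
[[ 0.078 -0.997]
 [-0.997 -0.078]
 [-0.     0.005]]
[ 2.531 -0.03  -0.072]
[575. -32. 197.] [249.266 213.296]
```

View pics/w2.png

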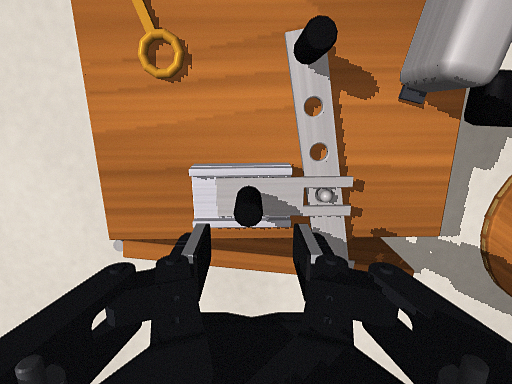

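The knob top shows at about (248,212), where predicted. Descending and gripping.

move_arm:
  plan:
    - {"hand": 45,"slide": [0.9,-0.03,-0.05],"turn": -0.1}
    - {"hand": 45,"slide": [0.9,0,0],"turn": 0}
    - {"hand": 45,"slide": [0.7,0,0],"turn": 0}
    - {"hand": 10,"slide": [0,0,0],"turn": 0}
    - {"hand": 10,"slide": [0,0,0],"turn": 0}
    - {"hand": 10,"slide": [0,0,0],"turn": 0}
    - {"hand": 10,"slide": [0,0,0],"turn": 0}
  squeeze: 40

```text
time_s: 4.15
ee_pos: [576.6, -30.2, 169.7]
orientation: [0.707, 0.032, -0.706, 0.031]
wrist_force: [-1.5, 4.3, -0.9]
opening: 18.3
```

move_arm:
  plan:
    - {"hand": 10,"slide": [0,-0.4,0],"turn": 0}
    - {"hand": 10,"slide": [0,-0.4,0],"turn": 0}
    - {"hand": 10,"slide": [0,-0.4,0],"turn": 0}
    - {"hand": 10,"slide": [0,-0.4,0],"turn": 0}
    - {"hand": 10,"slide": [0,-0.4,0],"turn": 0}
    - {"hand": 10,"slide": [0,0,0],"turn": 0}

```text
time_s: 4.75
ee_pos: [572.6, 14.8, 169.5]
orientation: [0.707, 0.029, -0.706, 0.033]
wrist_force: [-1.6, -9.0, 4.1]
opening: 18.9
```

```bash
python3 - <<'E'
from h import *
s,R=tool(); print(s['time_s'],s['ee_pos'],s['opening'],s['wrist_force']); print(R[:,1:])
E
```

```text
4.75 [572.595  14.829 169.483] 18.909698398597726 [-1.556 -9.007  4.089]
[[ 0.087 -0.996]
 [-0.996 -0.087]
 [ 0.006 -0.001]]
```

move_arm:
  plan:
    - {"hand": 10,"slide": [0,-0.25,0],"turn": 0}
    - {"hand": 10,"slide": [0,0,0],"turn": 0}

```text
time_s: 4.95
ee_pos: [572.6, 14.9, 169.4]
orientation: [0.707, 0.024, -0.706, 0.034]
wrist_force: [1.2, -18.6, 4.5]
opening: 18.8
```

move_arm:
  plan:
    - {"hand": 10,"slide": [0,0.3,0],"turn": 0}
    - {"hand": 45,"slide": [0,0.1,0],"turn": 0}
    - {"hand": 45,"slide": [0,0,0],"turn": 0}
    - {"hand": 45,"slide": [0,0,0],"turn": 0}
    - {"hand": 45,"slide": [-0.8,0,0],"turn": 0}
    - {"hand": 45,"slide": [-0.9,0,0],"turn": 0}
    - {"hand": 45,"slide": [-0.9,0,0],"turn": 0}
    - {"hand": 45,"slide": [0,0,0],"turn": 0}

```text
time_s: 5.75
ee_pos: [574.5, 16.2, 236.6]
orientation: [0.709, 0.032, -0.704, 0.031]
wrist_force: [1.3, -0.1, -0.3]
opening: 45.1
```

```bash
python3 - <<'E'
from h import *
s,R=tool(); print(s['time_s'],s['ee_pos'],s['opening']); print(R)
p,d,K,T=snap("wrist","w3")
print(toward([686,-65.1,230]))
E
```

```text
5.75 [574.48   16.195 236.646] 45.05510303174171
[[ 0.006  0.09  -0.996]
 [ 0.002 -0.996 -0.09 ]
 [-1.    -0.001 -0.007]]
[ 0.213  3.627 -4.196]
```

View pics/w3.png

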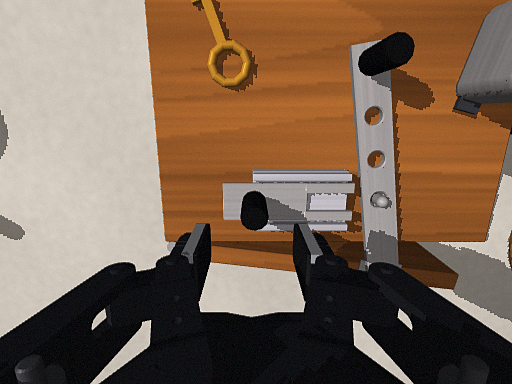

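The keeper is out, with its prong ends at column ~355 left of the bar. Next I'll check the tape's clearance to the stay knob.

```bash
python3 - <<'E'
from h import *
for f in ["w1","w3"]:
    a=np.load(f"pics/{f}.npz");W=world(a['d'],a['K'],a['T'])
    m=(W[:,:,2]>165)&(W[:,:,2]<215)&(W[:,:,0]>620)&(W[:,:,0]<780)&(W[:,:,1]<-88)&(W[:,:,1]>-220)
    P=W[m]; print(len(P),P.min(0),P.max(0),cv2.boxPoints(cv2.minAreaRect(P[:,:2].astype(np.float32))))
    m=(W[:,:,2]>190)&(W[:,:,2]<200)&(W[:,:,0]>660)&(W[:,:,1]<-40)&(W[:,:,1]>-88)
    P=W[m]; print("knob",len(P),P.min(0),P.max(0),P.mean(0))
E
```

```text
2618 [ 664.758 -176.53   165.071] [ 731.237 -135.627  204.763] [[ 662.657 -170.02 ]
 [ 725.852 -180.384]
 [ 731.771 -144.295]
 [ 668.577 -133.93 ]]
knob 293 [676.895 -74.165 190.025] [695.46  -54.963 196.418] [685.84  -64.468 194.203]
2346 [ 664.793 -160.228  165.015] [ 728.392 -134.996  196.02 ] [[ 660.207 -138.569]
 [ 665.068 -160.237]
 [ 728.548 -145.997]
 [ 723.688 -124.33 ]]
knob 911 [676.697 -73.668 190.102] [696.025 -54.618 196.968] [685.805 -63.172 194.212]
```

move_arm:
  plan:
    - {"hand": 45,"slide": [0,0.72,-0.84],"turn": 0}
    - {"hand": 45,"slide": [0,0.72,-0.84],"turn": 0}
    - {"hand": 45,"slide": [0,0.72,-0.84],"turn": 0}
    - {"hand": 45,"slide": [0,0.72,-0.84],"turn": 0}
    - {"hand": 45,"slide": [0,0.73,-0.84],"turn": 0}
    - {"hand": 45,"slide": [0,0,0],"turn": -0.71}
    - {"hand": 45,"slide": [0,0,0],"turn": -0.71}
    - {"hand": 45,"slide": [0,0,0],"turn": 0}

```text
time_s: 6.6
ee_pos: [684.3, -65.5, 231.9]
orientation: [-0.7, -0.092, 0.702, -0.091]
wrist_force: [0.3, 0.8, -0.2]
opening: 45.1
```

```bash
python3 - <<'E'
from h import *
s,R=tool(); print(s['time_s'],s['ee_pos'],s['opening']); print(R)
print(toward([686.2,-64.8,166]))
E
```

```text
6.6 [684.315 -65.456 231.946] 45.130743026593024
[[-0.003  0.257 -0.966]
 [ 0.001 -0.966 -0.257]
 [-1.    -0.002  0.002]]
[ 2.638 -0.002 -0.086]
```

Descend onto the stay knob and grip lightly, so it can pivot in the pads.

move_arm:
  plan:
    - {"hand": 45,"slide": [0.9,0,-0.08],"turn": 0}
    - {"hand": 45,"slide": [0.9,0,0],"turn": 0}
    - {"hand": 45,"slide": [0.85,0,0],"turn": 0}
    - {"hand": 10,"slide": [0,0,0],"turn": 0}
    - {"hand": 10,"slide": [0,0,0],"turn": 0}
    - {"hand": 10,"slide": [0,0,0],"turn": 0}
    - {"hand": 10,"slide": [0,0,0],"turn": 0}
  squeeze: 30

```text
time_s: 7.3
ee_pos: [687.4, -65.4, 168.6]
orientation: [0.702, 0.091, -0.701, 0.091]
wrist_force: [-0.3, -0.6, -1.2]
opening: 19.0
```

```bash
python3 - <<'E'
from h import *
s,R=tool(); print(s['time_s'],s['ee_pos'],s['opening'],s['wrist_force']); print(R)
E
```

```text
7.3 [687.381 -65.396 168.607] 19.010374368115006 [-0.301 -0.619 -1.162]
[[ 0.002  0.256 -0.967]
 [ 0.    -0.967 -0.256]
 [-1.     0.    -0.002]]
```

move_arm:
  plan:
    - {"hand": 10,"slide": [-0.38,0,0.08],"turn": 0}
    - {"hand": 10,"slide": [-0.37,0,0.11],"turn": 0}
    - {"hand": 10,"slide": [-0.37,0,0.12],"turn": 0}
    - {"hand": 10,"slide": [-0.36,0,0.14],"turn": 0}
    - {"hand": 10,"slide": [-0.36,0,0.16],"turn": 0}
    - {"hand": 10,"slide": [-0.34,0,0.18],"turn": 0}
    - {"hand": 10,"slide": [0,0,0],"turn": 0}

```text
time_s: 8.0
ee_pos: [668.1, -71.0, 223.9]
orientation: [0.702, 0.091, -0.7, 0.091]
wrist_force: [1.3, 1.0, -2.6]
opening: 19.2
```

```bash
python3 - <<'E'
from h import *
s,R=tool(); print(s['time_s'],s['ee_pos'],s['opening'],s['wrist_force']); print(R)
snap("wrist","w4");snap("scene","s4")
c=np.load("pics/s4.npz")['p'][165:275,180:310]; cv2.imwrite("pics/s4z.png",cv2.resize(c,None,fx=6,fy=5.4,interpolation=cv2.INTER_CUBIC)[:,:,::-1])
E
```

```text
8.0 [668.094 -70.952 223.883] 19.239771663991892 [ 1.311  0.97  -2.643]
[[ 0.003  0.256 -0.967]
 [-0.    -0.967 -0.256]
 [-1.     0.001 -0.002]]
```

View pics/w4.png

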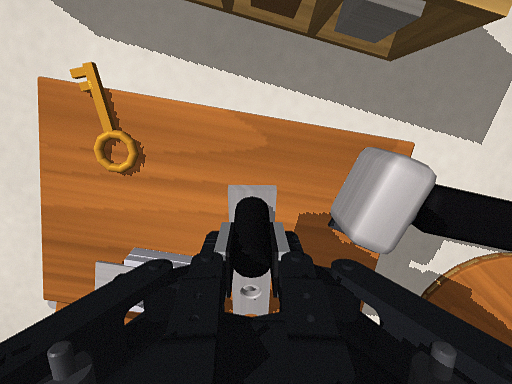

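View pics/s4z.png

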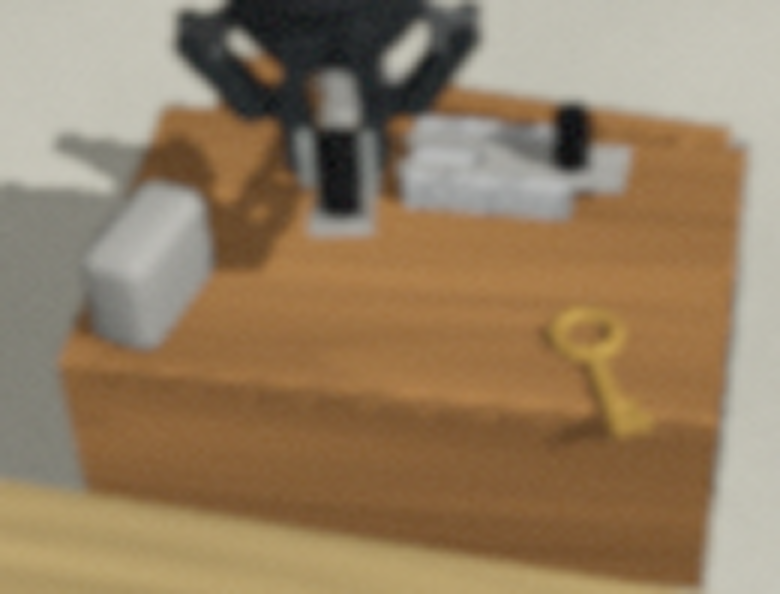

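```bash
python3 - <<'E'
from h import *
yaw=.089;c,s=np.cos(yaw),np.sin(yaw);Rm=np.array([[c,-s],[s,c]]);o=np.array([630.9,-48.9])
pi,ui=stay(.12);pf,uf=stay(.5)
print("u",np.arctan2(ui[1],ui[0]),np.arctan2(uf[1],uf[0]),(Rm@uf))
print("rel final level",np.array([687.4,-65.4])+Rm@(pf+190*uf-pi-190*ui), "abs",Rm@(pf+190*uf)+o, "viapin",np.array([580.3,-93.3])+40*(Rm@uf))
F=np.array([687.4,-65.4])+Rm@(pf+190*uf-pi-190*ui)-20*(Rm@uf)
print("raised target",F,toward([*F,224]))
E
```

```text
u 0.17227200853658686 -0.06318748382584385 [1.    0.026]
rel final level [620.079 -93.015] abs [619.475 -92.603] viapin [620.287 -92.268]
raised target [600.085 -93.532] [-0.064  0.191  2.863]
```

move_arm:
  plan:
    - {"hand": 10,"slide": [0,0.03,0.41],"turn": 0.28}
    - {"hand": 10,"slide": [0,0.04,0.41],"turn": 0.28}
    - {"hand": 10,"slide": [0,0.06,0.41],"turn": 0.28}
    - {"hand": 10,"slide": [0,0.07,0.41],"turn": 0.28}
    - {"hand": 10,"slide": [0,0.08,0.41],"turn": 0.28}
    - {"hand": 10,"slide": [0,0.1,0.4],"turn": 0.28}
    - {"hand": 10,"slide": [0,0.11,0.4],"turn": 0.28}
    - {"hand": 10,"slide": [0,0,0],"turn": 0}

```text
time_s: 8.9
ee_pos: [597.4, -94.4, 221.8]
orientation: [-0.706, -0.008, 0.708, -0.008]
wrist_force: [-0.7, 0.9, -2.5]
opening: 18.8
```

```bash
python3 - <<'E'
from h import *
s,R=tool(); print(s['time_s'],s['ee_pos'],s['opening'],s['wrist_force']); print(R); print(toward([600.1,-93.3,224]))
snap("wrist","w5");snap("scene","s5");snap("top","t5")
c=np.load("pics/s5.npz")['p'][145:275,170:310]; A=cv2.resize(c,(400,400),interpolation=cv2.INTER_CUBIC)[:,:,::-1]
c=np.load("pics/t5.npz")['p'][135:245,205:315]; B=cv2.resize(c,(400,400),interpolation=cv2.INTER_CUBIC)[:,:,::-1]
cv2.imwrite("pics/st5.png",np.hstack([A,B]))
E
```

```text
8.9 [597.367 -94.407 221.792] 18.76598048884835 [-0.657  0.909 -2.456]
[[-0.003  0.022 -1.   ]
 [-0.    -1.    -0.022]
 [-1.     0.     0.003]]
[-0.089 -0.042 -0.11 ]
```

View pics/w5.png

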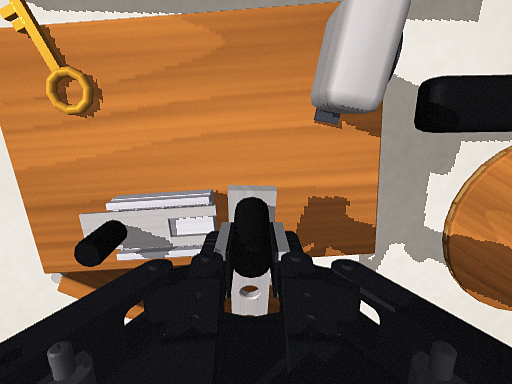

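View pics/st5.png

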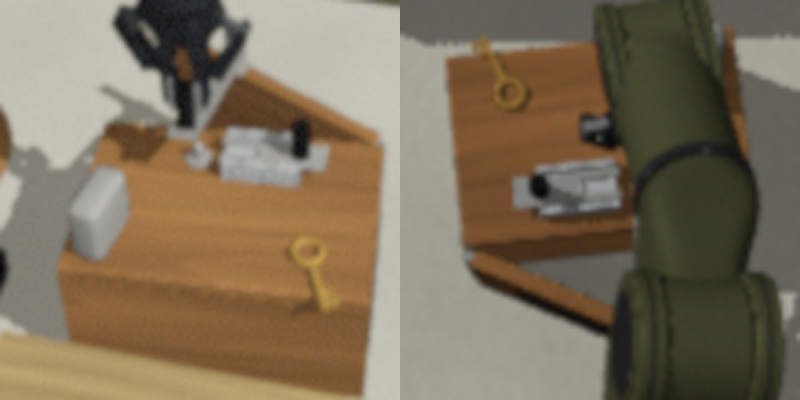

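The stay is lifted, the door is swung out, and the far hole shows at (250,293) in the wrist view. I'll lower it to just above the pin and check through the hole.

move_arm:
  plan:
    - {"hand": 10,"slide": [0.29,-0.01,-0.18],"turn": 0}
    - {"hand": 10,"slide": [0.29,-0.01,-0.17],"turn": 0}
    - {"hand": 10,"slide": [0.29,-0.01,-0.16],"turn": 0}
    - {"hand": 10,"slide": [0.29,-0.02,-0.14],"turn": 0}
    - {"hand": 10,"slide": [0,0,0],"turn": 0}
    - {"hand": 10,"slide": [0,0,0],"turn": 0}

```text
time_s: 9.65
ee_pos: [615.3, -92.3, 192.7]
orientation: [-0.707, -0.009, 0.707, -0.009]
wrist_force: [-0.4, 0.4, -0.3]
opening: 19.0
```

```bash
python3 - <<'E'
from h import *
s,R=tool(); print(s['time_s'],s['ee_pos'],s['opening'],s['wrist_force']); print(R[:,1]); print(toward([613.6,-92.9,192.9]))
p,d,K,T=snap("wrist","w6")
print("pin proj",proj([580.4,-93.2,161],K,T))
snap("scene","s6")
A=cv2.resize(p[200:340,190:320],(520,560),interpolation=cv2.INTER_CUBIC)[:,:,::-1]
cv2.imwrite("pics/w6z.png",A)
E
```

```text
9.65 [615.31  -92.263 192.695] 19.041068145912046 [-0.436  0.413 -0.33 ]
[ 0.024 -1.    -0.   ]
[-0.008  0.024  0.069]
pin proj [250.522 263.026]
```

View pics/w6z.png

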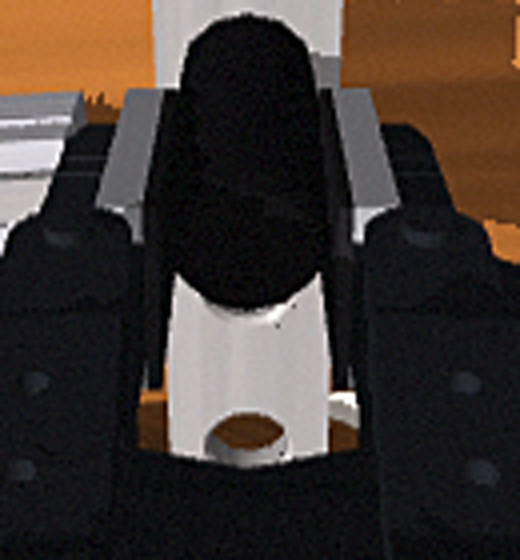

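```bash
python3 - <<'E'
from h import *
a=np.load("pics/w6.npz");K,T,d=a['K'],a['T'],a['d']; W=world(d,K,T)
for z in (165,168,171,175,180,185): print(z,atz(251.7,308.7,z,K,T))
for v in range(275,318,4): print(v,W[v,236],W[v,251], W[v,266])
print("sk top",W[215,252],W[204,252],W[210,252],"barend",W[200:215:4,235])
for z in (171,): print(proj([580.4,-93.2,z],K,T))
E
```

```text
165 [546.216 -94.868 165.   ]
168 [548.587 -94.805 168.   ]
171 [550.958 -94.742 171.   ]
175 [554.119 -94.658 175.   ]
180 [558.071 -94.553 180.   ]
185 [562.023 -94.448 185.   ]
275 [576.975 -83.626 170.92 ] [607.007 -92.95  218.17 ] [ 577.554 -103.606  171.068]
279 [573.809 -83.647 170.707] [574.577 -93.686 171.514] [ 574.718 -103.7    171.357]
283 [570.725 -83.676 170.668] [570.701 -93.779 170.265] [ 570.94  -103.902  170.254]
287 [567.567 -83.703 170.56 ] [567.607 -93.854 170.259] [ 569.069 -103.883  172.036]
291 [564.257 -83.721 170.281] [564.91  -93.92  170.856] [ 563.811 -104.242  168.943]
295 [560.07  -83.688 168.847] [560.669 -94.021 169.327] [ 561.665 -104.252  170.36 ]
299 [557.073 -83.733 169.12 ] [557.131 -94.106 168.86 ] [ 557.339 -104.497  168.801]
303 [553.678 -83.755 168.895] [442.499 -96.728  22.754] [ 553.849 -104.649  168.456]
307 [549.586 -83.74  167.829] [442.666 -96.732  30.779] [ 550.266 -104.807  168.046]
311 [545.757 -83.745 167.177] [442.328 -96.748  37.849] [ 545.931 -105.039  166.752]
315 [624.86  -88.241 267.346] [540.12  -94.514 164.078] [624.874 -96.915 267.108]
sk top [627.723 -92.965 192.402] [629.91  -92.939 179.883] [628.765 -92.951 187.183] barend [[631.894 -82.919 179.16 ]
 [629.159 -82.899 178.345]
 [626.25  -82.858 177.158]
 [623.876 -82.906 177.609]]
[250.481 270.812]
```

```bash
python3 - <<'E'
from h import *
c=np.load("pics/s6.npz")['p'][145:245,180:310]; cv2.imwrite("pics/s6z.png",cv2.resize(c,(780,600),interpolation=cv2.INTER_CUBIC)[:,:,::-1])
E
```

```text
(no output)
```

View pics/s6z.png

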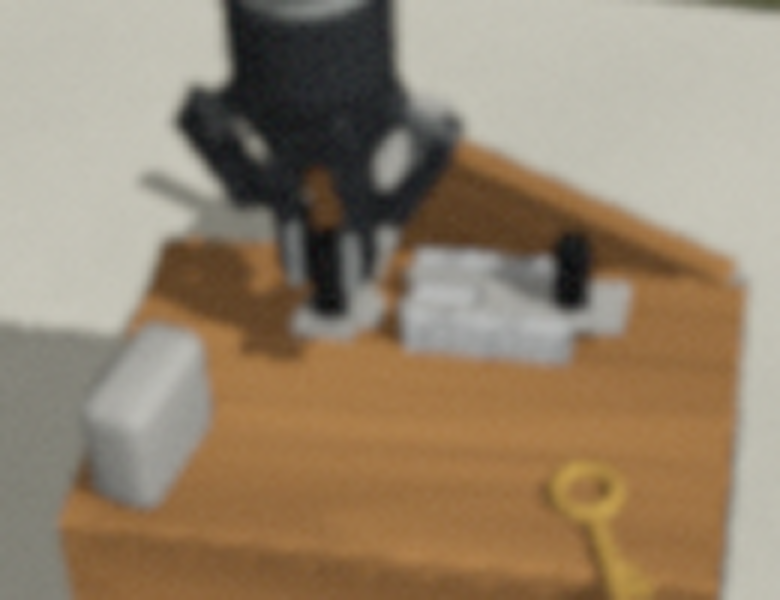

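View pics/w6.png

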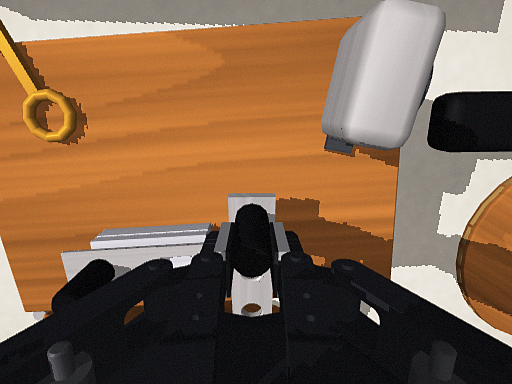

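The visible hole at (251,308) is the middle one, since it lies ~67 mm from the TCP. The far hole is hidden behind the knob. Depth and kinematics both say the bar is ~2 mm too far in +x, so I'll correct that and lower in stages.

move_arm:
  plan:
    - {"hand": 10,"slide": [0,0.02,0.07],"turn": 0}
    - {"hand": 10,"slide": [0.25,0,-0.08],"turn": 0}
    - {"hand": 10,"slide": [0.25,0,-0.07],"turn": 0}
    - {"hand": 10,"slide": [0,0,0],"turn": 0}

```text
time_s: 10.15
ee_pos: [617.2, -92.8, 179.5]
orientation: [-0.707, -0.009, 0.707, -0.008]
wrist_force: [0.1, 0.3, 1.4]
opening: 19.1
```

```bash
python3 - <<'E'
from h import *
s,R=tool(); print(s['time_s'],s['ee_pos'],s['opening'],s['wrist_force']); print(R[:,1])
E
```

```text
10.15 [617.227 -92.77  179.534] 19.07335207615734 [0.059 0.312 1.424]
[ 0.024 -1.    -0.   ]
```

move_arm:
  plan:
    - {"hand": 10,"slide": [0.22,0,-0.05],"turn": 0}
    - {"hand": 10,"slide": [0.22,0,-0.05],"turn": 0}
    - {"hand": 10,"slide": [0,0,0],"turn": 0}

```text
time_s: 10.45
ee_pos: [619.6, -92.8, 168.5]
orientation: [-0.707, -0.009, 0.708, -0.009]
wrist_force: [0.1, -0.9, 0.0]
opening: 18.7
```

```bash
python3 - <<'E'
from h import *
s,R=tool(); print(s['time_s'],s['ee_pos'],s['opening'],s['wrist_force']); print(R[:,1])
E
```

```text
10.45 [619.564 -92.758 168.519] 18.68576097265011 [ 0.091 -0.865  0.033]
[ 0.024 -1.    -0.   ]
```

Level, with no force. A small extra press, then release, raise and look.

move_arm:
  plan:
    - {"hand": 10,"slide": [0.1,0,0],"turn": 0}
    - {"hand": 45,"slide": [0,0,0],"turn": 0}
    - {"hand": 45,"slide": [0,0,0],"turn": 0}
    - {"hand": 45,"slide": [0,0,0],"turn": 0}
    - {"hand": 45,"slide": [-0.9,0,0],"turn": 0}
    - {"hand": 45,"slide": [-1,0,0],"turn": 0}
    - {"hand": 45,"slide": [-1,0,0.2],"turn": 0}
    - {"hand": 45,"slide": [-1,0,0.4],"turn": 0}

```text
time_s: 11.25
ee_pos: [605.3, -92.9, 265.6]
orientation: [0.707, 0.009, -0.707, 0.008]
wrist_force: [0.1, -0.3, 0.2]
opening: 45.0
```

move_arm:
  plan:
    - {"hand": 45,"slide": [-1,0,0.8],"turn": -0.5}
    - {"hand": 45,"slide": [0,0,0.8],"turn": 0}
    - {"hand": 45,"slide": [0,0,0],"turn": 0}

```text
time_s: 11.55
ee_pos: [563.1, -96.0, 290.7]
orientation: [-0.706, -0.029, 0.707, -0.03]
wrist_force: [1.5, 0.8, -0.7]
opening: 45.0
```

```bash
python3 - <<'E'
from h import *
s,R=tool(); print(s['time_s'],s['ee_pos'],s['opening']); print(R[:,1])
p,d,K,T=snap("wrist","w7")
print("pin proj",proj([580.4,-93.2,161],K,T), "kk",proj([571,13,197.5],K,T))
A=cv2.resize(p[60:260,150:350],(600,600),interpolation=cv2.INTER_CUBIC)[:,:,::-1]
cv2.imwrite("pics/w7z.png",A)
E
```

```text
11.55 [563.095 -95.953 290.67 ] 44.96237556067287
[ 0.083 -0.997  0.001]
pin proj [249.202 164.195] kk [125.065 172.199]
```

View pics/w7.png

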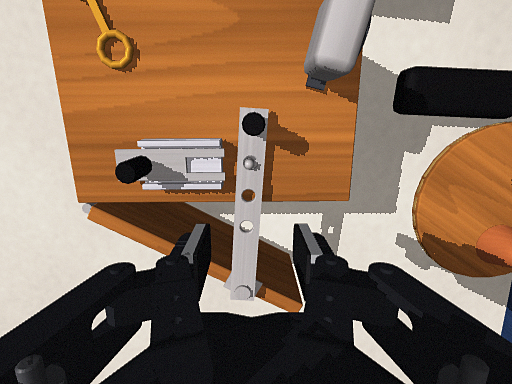

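View pics/w7z.png

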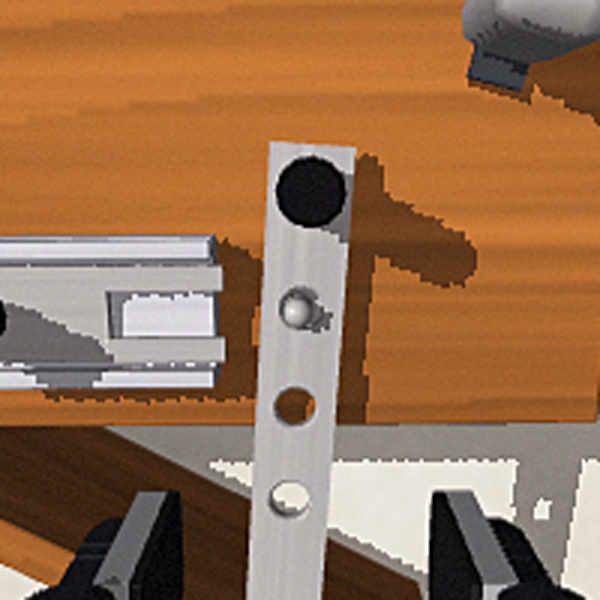

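The pin stands in the hole next to the knob, at crop (300,311); the middle and near holes are free. I'll check by depth that the bar is fully down.

```bash
python3 - <<'E'
from h import *
a=np.load("pics/w7.npz");K,T,d=a['K'],a['T'],a['d'];W=world(d,K,T)
for r,c in [(112,246),(145,243),(150,262),(175,241),(185,258),(210,240),(240,239)]: print(W[r-1:r+2,c-1:c+2].reshape(-1,3).mean(0))
print("cupboard",np.median(W[90:130,150:220,2]))
k=(W[:,:,2]>185)&(W[:,:,2]<200)&(W[:,:,1]>-10)&(W[:,:,1]<40); P=W[k]; print(P.min(0),P.max(0))
print(toward([572.5,14.8,235]))
E
```

```text
[629.654 -85.987 151.488]
[597.6   -85.493 151.421]
[ 594.264 -104.934  151.898]
[566.903 -85.777 152.086]
[ 557.695 -104.193  151.751]
[528.819 -87.53  152.109]
[494.017 -88.976 152.19 ]
cupboard 140.31289978274492
[560.748   3.132 185.177] [580.487  23.653 199.382]
[ 2.202 -4.379 -0.689]
```

move_arm:
  plan:
    - {"hand": 45,"slide": [0.2,-0.88,-0.14],"turn": -0.05}
    - {"hand": 45,"slide": [0.4,-0.88,-0.14],"turn": 0}
    - {"hand": 45,"slide": [0.5,-0.88,-0.14],"turn": 0}
    - {"hand": 45,"slide": [0.5,-0.88,-0.14],"turn": 0}
    - {"hand": 45,"slide": [0.6,-0.86,-0.13],"turn": 0}
    - {"hand": 45,"slide": [0,0,0],"turn": 0}
    - {"hand": 45,"slide": [0,0,0],"turn": 0}

```text
time_s: 12.3
ee_pos: [572.9, 15.5, 233.9]
orientation: [-0.706, -0.032, 0.707, -0.032]
wrist_force: [-0.3, -0.2, 0.8]
opening: 45.2
```

```bash
python3 - <<'E'
from h import *
s,R=tool(); print(s['time_s'],s['ee_pos'],s['opening']); print(R[:,1])
print(toward([572.0,14.0,168]))
E
```

```text
12.3 [572.917  15.47  233.935] 45.18721838576127
[ 0.091 -0.996  0.   ]
[2.637 0.054 0.04 ]
```

move_arm:
  plan:
    - {"hand": 45,"slide": [0.9,0.03,0.02],"turn": 0}
    - {"hand": 45,"slide": [0.9,0,0],"turn": 0}
    - {"hand": 45,"slide": [0.8,0,0],"turn": 0}
    - {"hand": 10,"slide": [0,0,0],"turn": 0}
    - {"hand": 10,"slide": [0,0,0],"turn": 0}
    - {"hand": 10,"slide": [0,0,0],"turn": 0}
    - {"hand": 10,"slide": [0,0,0],"turn": 0}
  squeeze: 40

```text
time_s: 13.0
ee_pos: [572.2, 13.8, 169.9]
orientation: [0.707, 0.031, -0.706, 0.032]
wrist_force: [-0.0, -1.1, -6.7]
opening: 18.4
```

move_arm:
  plan:
    - {"hand": 10,"slide": [0,0.4,0],"turn": 0}
    - {"hand": 10,"slide": [0,0.4,0],"turn": 0}
    - {"hand": 10,"slide": [0,0.4,0],"turn": 0}
    - {"hand": 10,"slide": [0,0.4,0],"turn": 0}
    - {"hand": 10,"slide": [0,0.35,0],"turn": 0}
    - {"hand": 10,"slide": [0,0,0],"turn": 0}

```text
time_s: 13.6
ee_pos: [576.2, -30.3, 169.9]
orientation: [0.706, 0.035, -0.706, 0.03]
wrist_force: [-2.0, 9.6, -3.3]
opening: 18.6
```

move_arm:
  plan:
    - {"hand": 10,"slide": [0,0.25,0],"turn": 0}
    - {"hand": 10,"slide": [0,0.1,0],"turn": 0}
    - {"hand": 10,"slide": [0,0,0],"turn": 0}

```text
time_s: 13.9
ee_pos: [576.3, -30.5, 170.0]
orientation: [-0.706, -0.04, 0.706, -0.029]
wrist_force: [-5.5, 23.7, -1.6]
opening: 18.6
```

At the stop (23.7 N with no further travel). Relax, release, rise.

move_arm:
  plan:
    - {"hand": 10,"slide": [0,-0.4,0],"turn": 0}
    - {"hand": 45,"slide": [0,-0.05,0],"turn": 0}
    - {"hand": 45,"slide": [0,0,0],"turn": 0}
    - {"hand": 45,"slide": [0,0,0],"turn": 0}
    - {"hand": 45,"slide": [-0.8,0,0],"turn": 0}
    - {"hand": 45,"slide": [-1,0,0],"turn": 0}
    - {"hand": 45,"slide": [-1,0,0.3],"turn": 0}
    - {"hand": 45,"slide": [-1,0,0.3],"turn": 0}

```text
time_s: 14.7
ee_pos: [561.4, -34.4, 265.7]
orientation: [0.707, 0.031, -0.706, 0.031]
wrist_force: [0.1, -1.1, -0.3]
opening: 45.0
```

move_arm:
  plan:
    - {"hand": 45,"slide": [-1,0.5,0.8],"turn": 0}
    - {"hand": 45,"slide": [-0.5,0.5,0.8],"turn": 0}
    - {"hand": 45,"slide": [0,0,0],"turn": 0}

```text
time_s: 15.0
ee_pos: [522.6, -65.5, 304.2]
orientation: [0.707, 0.028, -0.706, 0.031]
wrist_force: [-0.0, -0.2, 0.2]
opening: 45.2
```

```bash
python3 - <<'E'
from h import *
s,R=tool(); print(s['time_s'],s['ee_pos'],s['opening'])
p,d,K,T=snap("wrist","w8")
W=world(d,K,T)
k=(W[:,:,2]>185)&(W[:,:,2]<200)&(W[:,:,1]>-60)&(W[:,:,1]<40)&(W[:,:,0]<600); P=W[k]; print(P.min(0),P.max(0))
A=cv2.resize(p[60:260,150:350],(600,600),interpolation=cv2.INTER_CUBIC)[:,:,::-1]
cv2.imwrite("pics/w8z.png",A); snap("scene","s8"); snap("top","t8")
E
```

```text
15.0 [522.637 -65.533 304.202] 45.21004321438618
[564.824 -40.247 185.229] [583.922 -20.958 199.389]
```

View pics/w8z.png

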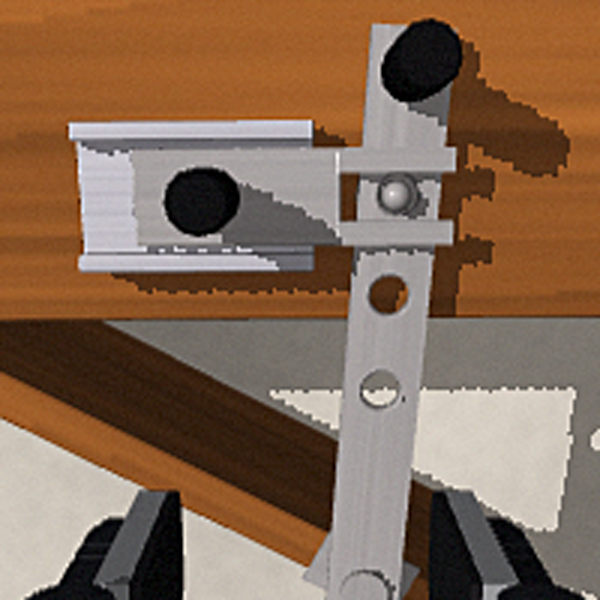

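View pics/s8.png

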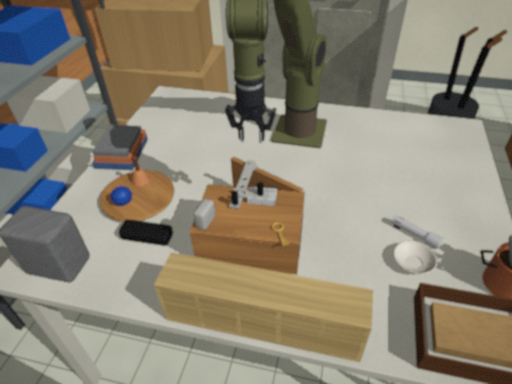

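The keeper is home, with its prongs on both sides of the pin and over the stay, and the other objects haven't moved. Handing in.

```bash
python3 -c "
from plant import manip
print(manip.close_job())"
```

```text
the job is handed in; nothing more can be done
None
```

The cupboard door now stands at its widest stay position, and I handed the job in at about 15 s of the 58 s allowed.

1. **Keeper out:** I pulled it by its knob. It moved 45 mm and then stopped moving against 19 N.
2. **Stay moved:** I lifted it about 0.3 rad off the pin, swung the door out, and lowered the hole nearest the knob over the pin.
3. **Keeper home:** I pushed it back until it stopped moving against 24 N. The gripper ended within 0.3 mm of where it had first gripped the knob.

**Last checks:**
- **Stay:** Before the keeper went back, the wrist camera showed the pin in the hole next to the knob. The top of the bar read level at about 152 mm, which is fully down.
- **Keeper:** In the final view its prongs pass on both sides of the pin, over the stay. Its knob is within about 1 mm of where it started.
- **Other objects:** The scene view showed none of them moved; I compared this by eye and didn't measure it.
- **One disagreement:** While I was lowering the stay, the bar measured about 2 mm too far from the robot. I corrected that before dropping it on the pin, and no check failed after that.

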